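# Release the ratchet clamp and unload the valve body

### The job

Press the red paddle to lift the pawl off the ratchet wheel and keep it lifted until the sprung jaw has backed fully off the valve body; do not drag the valve body out of the closed jaws. Then stand the freed valve body upright, wholly on the black rubber mat, let go of it, and leave the other things on the bench alone.

Things in the scene. Friction and masses are not known exactly. Their poses are not given: they have to be found in the camera images.
- fixture: Steel clamping fixture, fixed. Plate 150 (x) x 210 (y) x 20 mm; origin at the centre of its underside, z up. The valve body stands on the plate at x -40, y 0 mm; on its +y side a fixed V-jaw (x -62 to -18, y up to 46, top 54 mm above the bench), on its -y side the moving jaw. An aluminium bracket (x 31 to 40, y -21 to 61, top 96 mm above the bench) carries wheel and pawl.
- wheel_axle (a point): Centre of the brass 16-tooth ratchet wheel, 68 mm across, 9 mm thick, standing upright with its axle along the fixture's x; 55 mm above the bench at fixture x 50, y 0 mm. The steel pawl lies over its top; the pawl's pivot (along x) is at fixture x 50, y 45 mm, 88 mm up, and its tail reaches on to +y and carries the red paddle.
- paddle_top (a point): Centre of the top face of the red paddle (30 x 30 x 6 mm) on the pawl's tail; at rest at fixture x 50, y 90 mm, 100 mm above the bench. It moves with the pawl. Pressing it straight down rocks the pawl and lifts its nose off the wheel; the space under it is free.
- pawl (a joint): Angle of the pawl, rad. 0 = nose down in the teeth (rest, spring-returned); grows as the paddle, 45 mm from the pivot, is pressed down. The nose is clear of the teeth above about 0.15 (paddle 7 mm down); hard stop at 0.35 (paddle 15 mm down). The spring takes 3 to 7 N on the paddle.
- jaw (a joint): Travel of the moving jaw, m. 0 = clamped; its own spring drives it open (fixture -y) to its stop at 0.0214, in about 2 s, only while the pawl is held off; it locks at the next tooth (4.3 mm of travel each) if the pawl drops. It stays open by itself.
- jaw_top (a point): Centre of the top face of the moving jaw block (44 x 26 mm), 53 mm above the bench. The jaw carries a black sprung pad that presses the valve body against the V-jaw with about 7 N while clamped.
- valve_center (a point): The valve body, a bare-metal turned part, about 0.2 kg, upright, 80 mm tall; lower 45 mm is 30 mm across, top 32 mm a neck 23 mm across. This point: on its axis, 40 mm above its foot; z up its axis. At the start it stands on the plate, clamped by jaws reaching 34 mm above its foot. Grip the neck from above, fingers on its fixture +x and -x sides (the jaws are at +y and -y).
- mat: Black ribbed rubber unloading mat, 130 x 130 x 5 mm, fixed on the bench; origin at the centre of its underside.
- tray: Bystander: clear plastic divided tray 120 x 120 x 35 mm, holding small metal sleeves, fixed; origin at the centre of its underside. It and the mat may swap places.
- screwdriver: Bystander: loose screwdriver lying on the bench, along its x axis; leave it alone.
- collar: Bystander: loose steel collar, 38 mm across, 16 mm high, lying flat; origin at the centre of its underside; leave it alone.
Not all that is in view belongs to the job. What is meant by the part that bears valve_center is not pink, and is the smaller of those in its own colour. There is more than one size of the mat; the job needs the largest.

How it is judged (in metres and radians):
On the way:
1. the pawl has been lifted and the jaw has backed fully off while the valve body still stands in the fixture (value of joint jaw above 0.019 m and distance of valve_center from where it was at the start of the episode below 0.02 m), for 0.2 s.
At the end, for the whole second after the job is handed in: The jaw is fully open (more than 19 of its 21.4 mm), the pawl has sprung back (below 0.1 rad), and the valve body stands upright (within 0.1 rad) and released on the mat, its axis within 52 mm of the mat's centre along each side, its foot on the mat (centre 41 to 49 mm above the bench) (value of joint jaw above 0.019 m and value of joint pawl below 0.1 rad and x of valve_center in the frame of mat between -0.052 and 0.052 m and y of valve_center in the frame of mat between -0.052 and 0.052 m and height (world z) of valve_center between 0.041 and 0.049 m and angle between valve_center's own z axis and vertical below 0.1 rad); the robot touches nothing.
It fails at once if the valve body is dragged from the jaws before they have opened (value of joint jaw below 0.012 m and distance of valve_center from where it was at the start of the episode above 0.015 m).
It fails at once if the screwdriver or the collar is disturbed (moved more than 30 mm) (distance of any of screwdriver, collar from where it was at the start of the episode above 0.03 m).
It also fails if it takes over 48 s, if anything falls off the work surface, if the arm or the gripper's body presses on something with over 40 N, if the wrist force passes 120 N, or if a joint passes its speed limit or range.

### The arm

A 6-joint arm with a two-finger parallel gripper is mounted at the origin on the work surface. World frame = base frame: x ahead of the robot, y to its left, z up, the work surface at z = 0. Lengths are in m, angles in degrees, forces in N, time in s.
With the tool pointing down it reaches from about 0.3 to 0.75 m from the base axis. Payload 8.5 kg.
Tool frame: the origin (TCP) lies midway between the tips of the shut fingers; the grasp point (between the pads) lies 19 mm behind it (env.hold_point_z is the distance from the TCP to the grasp point, in m); z points along the fingers, y is the line along which they close (so a half turn about z gives the same grasp; the last joint's range is limited). The gripper opens to 85 mm and grips with 20 to 120 N. Pads are 22 mm wide; open, the fingers measure 114 mm over their backs; the gripper's body (76 mm by 85 mm) begins 54 mm behind the grasp point. The pads swing forward as they close: fully open they stand 13 mm farther back than shut.
Start: joints at [61.69, 21.807, 74.336, -0, 83.858, -12.336], TCP at [0.151, 0.529, 0.231] pointing down, gripper open.
Joint ranges: [-178.18, 178.18], [-50.72, 133.34], [12.68, 142.11], [-81.47, 261.47], [9.98, 163.14], [-165.26, 165.26]. Speed limits (degrees/s): [136.94, 136.94, 180, 180, 180, 180].

### API

Orientations are given as a 3x3 rotation matrix whose columns are the frame's x, y, z axes.
In Python, from rig import observe, get_image, camera_info, env gives the robot as it stands.
- The arm moves only by the tool drive_tool, never from a script. Its arguments are lists of equal length, an entry for each row: "offset": the shift along the tool's x, y, z in units of 40 mm (1.0 is 40 mm), a list of three; "turn": the turn, a rotation vector about the tool's x, y, z in units of 6 degrees (1.0 is 6 degrees), a list of three; "hand": the opening, from 0 (shut) to 1 (fully open). A call has exactly 10 rows; each row shifts and turns the commanded pose from where the row before left it, along the tool's axes as they then stand; what a row does not reach is not made up. A row lasts 1/8 s, in which the tool goes at most 62.5 mm and 10.7 degrees, less where a joint would pass 70% of its speed; a pose out of reach is approached as far as the arm can. A call is refused whole if a number of a shift passes 1 or a number of a turn 1, either way. A call with a gripper value outside its range is refused whole. The fingers move at their own pace and stop on an object; "newtons" is the grip in N (left out, the last holds). Time passes only in rows, so rows that do not move let the fingers close, or fill a call up. It gives the time, the measured TCP pose, the force, the opening and the grip force at its end, in the units of the state.
- observe(): the state, without advancing time (a new reading comes with each control period).
- get_image(name): name is "scene" or "top" or "wrist"; returns the picture (400x640x3 uint8, blue, green, red); there is no depth.
- camera_info(name): a dict with "fx", "fy", "cx", "cy" (pixels), "k1" (the pictures are not rectified: a ray, as slopes to the right and down, at radius r is drawn at 1 + k1 r^2 times it, then the intrinsics apply), "world_to_cam" (4x4, takes a point from world to camera coordinates). Camera axes: x right, y down, z forward; pixel columns grow to the right and rows downward; lengths in m; the calibration is good to about 2 mm. A picture is of the moment at which its call begins: read the wrist's pose just before it. camera_info takes no time and is no camera call; for the wrist camera it gives the pose at the moment of the call.
- env.close_job(): hands the job in; it is judged then, once.
The state is a dict: "time_s": time; "q": joint angles; "qvel": joint speeds; "joint_efforts": joint torques, N m; "position": TCP position; "tool_rot": TCP orientation; "ft_force": force on the tool from outside, world axes, zero at the start; "wrist_torque": the same for the moment, N m; "grip_width": finger opening in m; "gripper_force": force on a finger pad.
Only numpy, scipy, OpenCV 4.12 (cv2) and the standard library are available. Lean on these libraries where they do the work, as an engineer would, in place of code of your own. Each camera call takes 0.05 s, during which the arm holds its last target. There are 200 camera calls.

## Working session

There is one attempt and no reset: what is moved stays moved. The work goes in short steps, Python scripts to look and compute and a tool call to move; the robot and the scene stay as the last step left them, time stands still between calls to the robot, and variables do not carry over. Pictures are saved under pics/ and viewed, at most 10 in all, crops included, and the job is handed in when it is done.

Besides the shell and the picture viewer there is one more tool, called after "Emit:" as name(argument=value, ...) on one line, values as JSON. drive_tool: Moves the arm, as the interface text tells. Its arguments: {"type":"object","properties":{"offset":{"type":"array"},"turn":{"type":"array"},"hand":{"type":"array"},"newtons":{"type":"number"}},"required":["offset","turn","hand"]}

```bash
mkdir -p pics; ls; cat > h.py <<'E'
import numpy as np,cv2
from rig import observe,get_image,camera_info,env
def ray(c,u,v):
    p=np.array([(u-c["cx"])/c["fx"],(v-c["cy"])/c["fy"]]);d=p.copy()
    for _ in range(20): d=p/(1+c["k1"]*(d@d))
    T=np.array(c["world_to_cam"]);R=T[:3,:3]
    return -R.T@T[:3,3],R.T@np.array([d[0],d[1],1])
def atz(c,u,v,z):
    o,d=ray(c,u,v);return o+d*(z-o[2])/d[2]
def proj(c,P):
    T=np.array(c["world_to_cam"]);q=T[:3,:3]@np.array(P)+T[:3,3];s=q[:2]/q[2]
    s=s*(1+c["k1"]*(s@s));return np.array([c["fx"]*s[0]+c["cx"],c["fy"]*s[1]+c["cy"]])
def tri(*rs):
    A=0;b=0
    for c,u,v in rs:
        o,d=ray(c,u,v);d=d/np.linalg.norm(d);M=np.eye(3)-np.outer(d,d);A=A+M;b=b+M@o
    P=np.linalg.solve(A,b);return P,[np.round(proj(c,P)-[u,v],1) for c,u,v in rs]
E
python3 - <<'E'
from h import *
for n in("scene","top"):
    cv2.imwrite(f"pics/{n}.png",get_image(n))
    c=camera_info(n);print(n,c["fx"],c["k1"],ray(c,320,200))
o=observe();print(o["position"],o["tool_rot"],o["time_s"],env.hold_point_z)
E
```

```text
pics
scene 371.18111494366616 0.0289512953317178 (array([ 1.19293443, -0.11570041,  0.69014529]), array([-0.71797242,  0.1243875 , -0.6849061 ]))
top 380.44919508103106 -0.018006387814150062 (array([ 0.38909036, -0.02251684,  1.03376132]), array([ 0.15255952,  0.02390059, -0.98806457]))
[0.1512376  0.52852617 0.23076981] [[-9.61392399e-01  2.75180405e-01 -6.32393188e-04]
 [ 2.75180988e-01  9.61391709e-01 -1.18604086e-03]
 [ 2.81602362e-04 -1.31427325e-03 -9.99999097e-01]] 0.1 0.0187
```

View pics/scene.png

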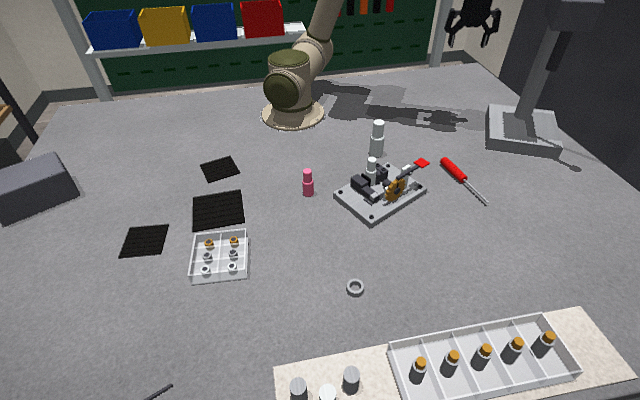

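View pics/top.png

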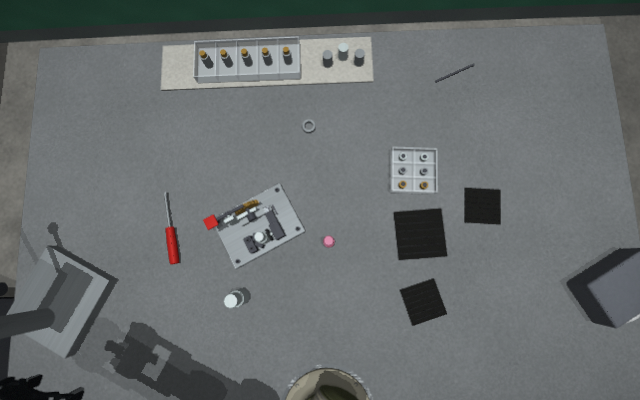

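The top view shows three valve-like bodies: grey in the fixture at (259,237), a larger grey one at (234,300) and a pink one at (328,241). The one meant is the smaller grey one, in the fixture. There are three mats, at (420,234), (482,206) and (423,302), and the first is the largest. I'll confirm in an enlarged crop.

```bash
python3 - <<'E'
from h import *
t=cv2.imread("pics/top.png")[175:315,190:350]; s=cv2.imread("pics/scene.png")[110:230,290:450]
a=cv2.resize(t,None,fx=5,fy=5,interpolation=2)[:600];b=cv2.resize(s,None,fx=5,fy=5,interpolation=2)
cv2.imwrite("pics/t5.png",cv2.resize(t,None,fx=4.2,fy=4.2,interpolation=2));cv2.imwrite("pics/s5.png",b)
m=cv2.imread("pics/top.png")[200:270,385:455].max(2)
_,th=cv2.threshold(m,45,255,1)
th[0:3]=0
n,l,st,ce=cv2.connectedComponentsWithStats(th)
i=1+st[1:,4].argmax()
r=cv2.minAreaRect(np.argwhere(l==i)[:,::-1].astype(np.float32));bx=cv2.boxPoints(r)+[385,200]
c=camera_info("top");W=np.array([atz(c,u,v,.005) for u,v in bx]);print(st[i],bx,W,W.mean(0),np.linalg.norm(np.diff(W,axis=0),axis=1))
E
```

```text
[   9    9   53   51 2268] [[393.37705994 212.14754105]
 [441.97541428 207.72951126]
 [446.31147766 255.42622757]
 [397.71312332 259.84425735]] [[ 0.50816911 -0.19538527  0.005     ]
 [ 0.51598684 -0.32703123  0.005     ]
 [ 0.38830429 -0.32840817  0.005     ]
 [ 0.38052927 -0.19936444  0.005     ]] [ 0.44824738 -0.26254728  0.005     ] [0.13187788 0.12768997 0.12927774]
```

View pics/t5.png

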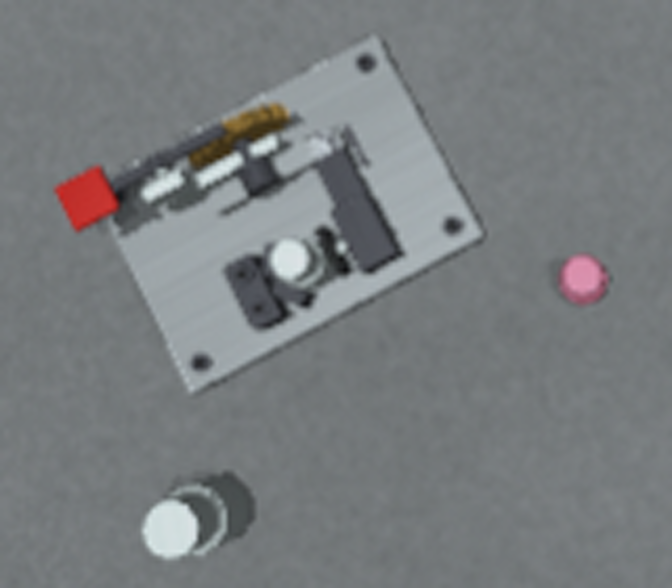

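View pics/s5.png

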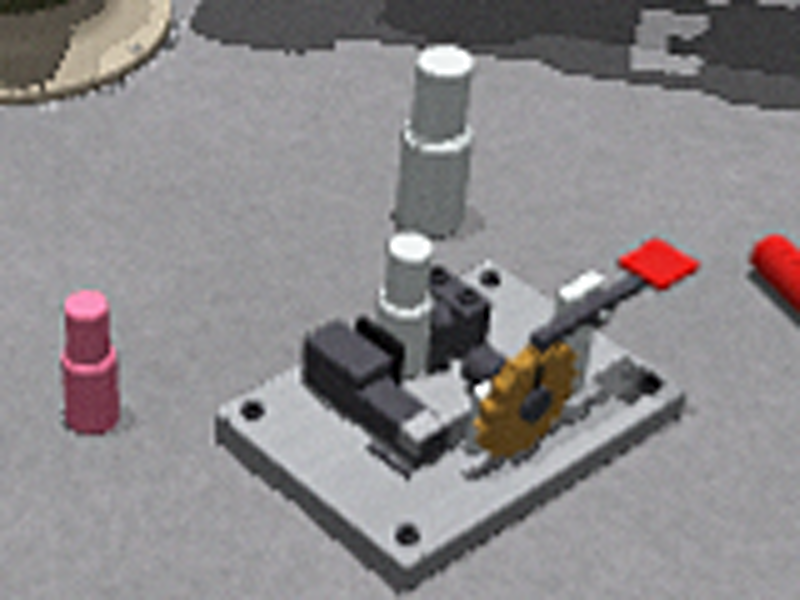

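The crops confirm it: the small grey body stands in the jaws, with its top at t5 (292,258) and s5 (410,247). The red paddle is at t5 (87,198) and s5 (659,263), and the plate corners in t5 are (376,37), (484,236) and (192,392). Next I triangulate these.

```bash
python3 - <<'E'
from h import *
t=camera_info("top");s=camera_info("scene")
T=lambda u,v:(t,190+(u+.5)/4.2-.5,175+(v+.5)/4.2-.5)
S=lambda u,v:(s,290+(u+.5)/5-.5,110+(v+.5)/5-.5)
V=tri(T(292,258),S(410,247));P=tri(T(87,198),S(659,263));print("valve",V,"paddle",P)
C=[atz(*T(*p),.02) for p in((376,37),(484,236),(192,392))];print(C)
x=C[0]-C[1];y=C[2]-C[1];print(np.linalg.norm(x),np.linalg.norm(y))
a=np.degrees([np.arctan2(x[1],x[0]),np.arctan2(-y[0],y[1])]);print("yaw",a)
c=(C[0]+C[2])/2;a=np.radians(a.mean());ex=np.array([np.cos(a),np.sin(a),0]);ey=np.array([-ex[1],ex[0],0])
print("centre",c,"pred valve",c-.04*ex,"pred paddle",c+.05*ex+.09*ey)
for n,p in(("valve",V[0]),("pad",P[0])):print(n,(p-c)@ex,(p-c)@ey)
# other mats/tray ctr scene check of mat
print([ (n,np.round(atz(s,u,v,.005),3)) for n,u,v in(("matTL",192,197),("TR",242,190),("BL",194,231),("BR",245,223))])
print("tall valve top",tri(T(171,530),S(445,62)),"pink",tri(T(583,277),S(88,302)))
o=observe();print(o["q"],o["time_s"])
E
```

```text
valve (array([0.44864932, 0.15301205, 0.09946888]), [array([-0.3, -0. ]), array([-0.2,  0. ])]) paddle (array([0.48773055, 0.27528344, 0.09767201]), [array([-0.1, -0. ]), array([-0.1,  0. ])])
[array([0.59493553, 0.11207832, 0.02      ]), array([0.4638951 , 0.04470824, 0.02      ]), array([0.37136706, 0.23078214, 0.02      ])]
0.14734422791681245 0.20780984883267983
yaw [27.20845439 26.4395503 ]
centre [0.4831513  0.17143023 0.02      ] pred valve [0.44745542 0.15338017 0.02      ] pred paddle [0.48715851 0.27430852 0.02      ]
valve -0.039100684842569115 -0.000867260641995369
pad 0.050950421235066164 0.0906118816804091
[('matTL', array([ 0.388, -0.331,  0.005])), ('TR', array([ 0.388, -0.196,  0.005])), ('BL', array([ 0.518, -0.319,  0.005])), ('BR', array([ 0.518, -0.194,  0.005]))]
tall valve top (array([0.2964392 , 0.21965883, 0.11097842]), [array([-0., -0.]), array([-0.,  0.])]) pink (array([ 0.4334873 , -0.01672355,  0.08036341]), [array([-0.3, -0. ]), array([-0.3,  0. ])])
[ 6.16902073e+01  2.18387853e+01  7.43784076e+01 -3.29036931e-04
  8.38598179e+01 -1.23369671e+01] 0.1
```

Everything checks out: valve top z is 0.0995, paddle top z is 0.098, and the plate measures 147x208 mm. First I turn the tool to fixture yaw (tool x = fixture y, tool y = fixture x) with the fingers shut, then move above the paddle.

Emit:
drive_tool(offset=[[0, 0, 0], [0, 0, 0], [0, 0, 0], [0, 0, 0], [0, 0, 0], [0, 0, 0], [0, 0, 0], [0, 0, 0], [0, 0, 0], [0, 0, 0]], turn=[[0, 0, 0.985], [0, 0, 0.985], [0, 0, 0.985], [0, 0, 0.985], [0, 0, 0.985], [0, 0, 0.985], [0, 0, 0.985], [0, 0, 0.985], [0, 0, 0], [0, 0, 0]], hand=[0, 0, 0, 0, 0, 0, 0, 0, 0, 0])

```text
time_s: 1.35
position: [0.1514, 0.5287, 0.2311]
tool_rot: [[-0.452, 0.892, -0.0], [0.892, 0.452, -0.0], [-0.0, -0.0, -1.0]]
ft_force: [-0.1, -0.3, 0.7]
grip_width: -0.0003
gripper_force: 0.0
```

Emit:
drive_tool(offset=[[-0.946, 0.465, 0], [-0.946, 0.465, 0], [-0.946, 0.465, 0], [-0.946, 0.465, 0], [-0.946, 0.465, 0], [-0.946, 0.465, 0], [-0.946, 0.465, 0], [-0.946, 0.465, 0], [-0.946, 0.465, 0], [-0.946, 0.465, 0]], turn=[[0, 0, 0], [0, 0, 0], [0, 0, 0], [0, 0, 0], [0, 0, 0], [0, 0, 0], [0, 0, 0], [0, 0, 0], [0, 0, 0], [0, 0, 0]], hand=[0, 0, 0, 0, 0, 0, 0, 0, 0, 0])

```text
time_s: 2.6
position: [0.4888, 0.2736, 0.2313]
tool_rot: [[-0.451, 0.892, -0.0], [0.892, 0.451, 0.0], [0.0, -0.0, -1.0]]
ft_force: [0.3, 0.3, 0.2]
grip_width: 0.0
gripper_force: 0.0
```

Emit:
drive_tool(offset=[[0, 0, 0.7], [0, 0, 0.8], [0, 0, 0.8], [0, 0, 0.6], [0, 0, 0.17], [0, 0, 0.125], [0, 0, 0.125], [0, 0, 0.125], [0, 0, 0.125], [0, 0, 0]], turn=[[0, 0, 0], [0, 0, 0], [0, 0, 0], [0, 0, 0], [0, 0, 0], [0, 0, 0], [0, 0, 0], [0, 0, 0], [0, 0, 0], [0, 0, 0]], hand=[0, 0, 0, 0, 0, 0, 0, 0, 0, 0])

```text
time_s: 3.85
position: [0.4878, 0.2758, 0.0896]
tool_rot: [[-0.45, 0.893, 0.001], [0.893, 0.45, 0.003], [0.002, 0.003, -1.0]]
ft_force: [-4.1, 5.4, 6.3]
grip_width: -0.0001
gripper_force: 4.0
```

Emit:
drive_tool(offset=[[0, 0, 0], [0, 0, 0], [0, 0, 0], [0, 0, 0], [0, 0, 0], [0, 0, 0], [0, 0, 0], [0, 0, 0], [0, 0, 0], [0, 0, 0]], turn=[[0, 0, 0], [0, 0, 0], [0, 0, 0], [0, 0, 0], [0, 0, 0], [0, 0, 0], [0, 0, 0], [0, 0, 0], [0, 0, 0], [0, 0, 0]], hand=[0, 0, 0, 0, 0, 0, 0, 0, 0, 0])

```text
time_s: 5.1
position: [0.4878, 0.2758, 0.0899]
tool_rot: [[-0.45, 0.893, 0.002], [0.893, 0.45, 0.003], [0.002, 0.003, -1.0]]
ft_force: [-2.5, 5.1, 6.9]
grip_width: 0.0002
gripper_force: 4.0
```

Emit:
drive_tool(offset=[[0, 0, 0], [0, 0, 0], [0, 0, 0], [0, 0, 0], [0, 0, 0], [0, 0, 0], [0, 0, 0], [0, 0, 0], [0, 0, 0], [0, 0, 0]], turn=[[0, 0, 0], [0, 0, 0], [0, 0, 0], [0, 0, 0], [0, 0, 0], [0, 0, 0], [0, 0, 0], [0, 0, 0], [0, 0, 0], [0, 0, 0]], hand=[0, 0, 0, 0, 0, 0, 0, 0, 0, 0])

```text
time_s: 6.35
position: [0.4878, 0.2758, 0.0899]
tool_rot: [[-0.45, 0.893, 0.002], [0.893, 0.45, 0.003], [0.002, 0.003, -1.0]]
ft_force: [-4.3, 5.3, 5.9]
grip_width: -0.0001
gripper_force: 4.0
```

```bash
python3 - <<'E'
from h import *
im=get_image("scene")[110:230,290:450]
cv2.imwrite("pics/s6.png",cv2.resize(im,None,fx=5,fy=5,interpolation=2))
E
```

```text
(no output)
```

View pics/s6.png

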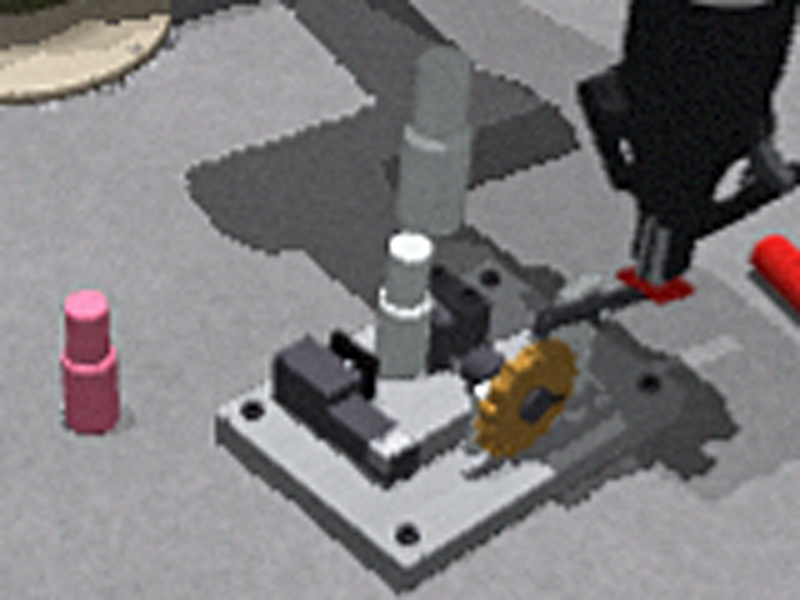

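The jaw block's corner moved from about (303,345) to (275,360). That is roughly 21 mm at this scale, so the jaw is fully open, and the valve body still stands. Now I lift off and move over the valve.

Emit:
drive_tool(offset=[[0, 0, -0.5], [0, 0, -0.7], [0, 0, -0.8], [0, 0, -0.7], [-0.446, -0.454, 0], [-0.446, -0.454, 0], [-0.446, -0.454, 0], [-0.446, -0.454, 0], [-0.446, -0.454, 0], [0, 0, 0]], turn=[[0, 0, 0], [0, 0, 0], [0, 0, 0], [0, 0, 0], [0, 0, 0], [0, 0, 0], [0, 0, 0], [0, 0, 0], [0, 0, 0], [0, 0, 0]], hand=[0, 0, 0, 0, 0.6, 0.6, 0.6, 0.6, 0.6, 0.6])

```text
time_s: 7.65
position: [0.4468, 0.1532, 0.1972]
tool_rot: [[-0.449, 0.894, 0.001], [0.894, 0.449, 0.0], [-0.0, 0.001, -1.0]]
ft_force: [0.8, 0.9, 0.0]
grip_width: 0.0511
gripper_force: 0.0
```

```bash
python3 - <<'E'
from h import *
o=observe();c=camera_info("wrist");im=get_image("wrist")
cv2.imwrite("pics/w1.png",im)
print(o["position"],o["grip_width"],ray(c,320,200)[0],"valve top proj",proj(c,[.4486,.153,.1]),proj(c,[.4475,.1534,.1]),"jawtop open",proj(c,[.4475+.451*.055,.1534-.892*.055,.053]))
E
```

```text
[0.44675238 0.15320082 0.19715472] 0.051119462892803634 [0.41420222 0.21699225 0.33991748] valve top proj [322.88334357 198.93128441] [321.93746233 197.97094085] jawtop open [321.81866162 235.19566052]
```

View pics/w1.png

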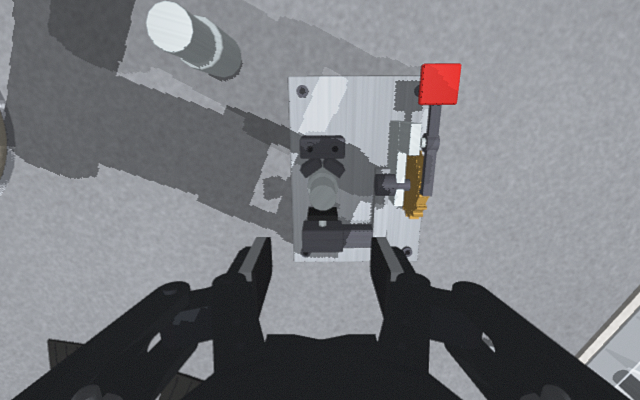

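The wrist view shows the valve neck near (322,193) between the V-jaw at (322,148) and the jaw block at (322,236). I'll enlarge this for precision.

```bash
python3 - <<'E'
from h import *
im=cv2.imread("pics/w1.png")[120:270,270:450]
im=cv2.convertScaleAbs(im,alpha=1.6,beta=10)
cv2.imwrite("pics/w1c.png",cv2.resize(im,None,fx=4,fy=4,interpolation=2))
c=camera_info("wrist");print(c["fx"],c["k1"])
for u,v in((322,193),(322,190)):print(atz(c,u,v,.1))
print("paddle pred",proj(c,[.4875,.275,.099]))
E
```

```text
295.35794997784944 -0.0036503534452684535
[0.44591358 0.15807724 0.1       ]
[0.44473389 0.160417   0.1       ]
paddle pred [439.15667097  84.8077652 ]
```

View pics/w1c.png

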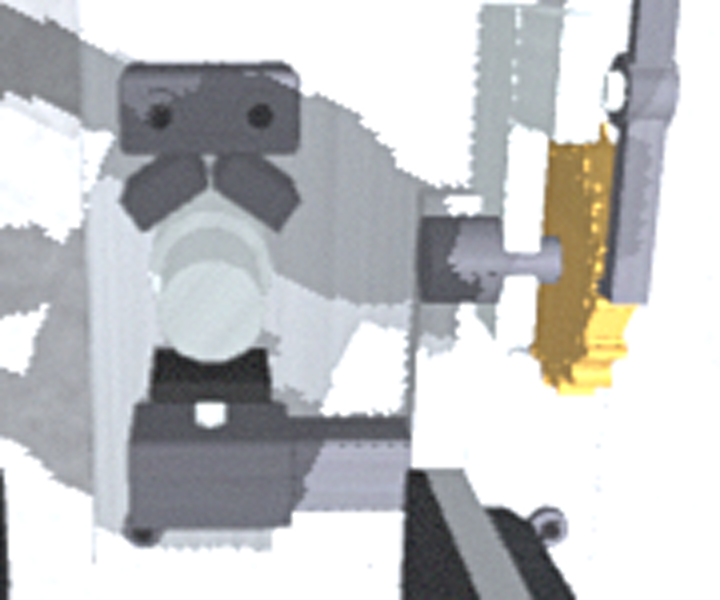

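The neck's top disc is centred at about crop (212,310), which is image (323,197). The prediction was (322.5,198.5), so the position is confirmed. Now I descend and grip.

Emit:
drive_tool(offset=[[0, 0.03, 0.5], [0, 0, 0.6], [0, 0, 0.6], [0, 0, 0.6], [0, 0, 0.5], [0, 0, 0.35], [0, 0, 0], [0, 0, 0], [0, 0, 0], [0, 0, 0]], turn=[[0, 0, 0], [0, 0, 0], [0, 0, 0], [0, 0, 0], [0, 0, 0], [0, 0, 0], [0, 0, 0], [0, 0, 0], [0, 0, 0], [0, 0, 0]], hand=[0.6, 0.6, 0.6, 0.6, 0.6, 0.6, 0.6, 0.6, 0, 0], newtons=40)

```text
time_s: 8.95
position: [0.4481, 0.1546, 0.0711]
tool_rot: [[-0.45, 0.893, 0.001], [0.893, 0.45, -0.0], [-0.0, 0.001, -1.0]]
ft_force: [-1.4, 0.2, 2.2]
grip_width: 0.0211
gripper_force: 39.0
```

Emit:
drive_tool(offset=[[0, 0, 0], [0, 0, 0], [0, 0, 0], [0, 0, 0], [0, 0, -0.1], [0, 0, -0.3], [0, 0, -0.7], [0, 0, -0.9], [0, 0, -0.9], [0, 0, 0]], turn=[[0, 0, 0], [0, 0, 0], [0, 0, 0], [0, 0, 0], [0, 0, 0], [0, 0, 0], [0, 0, 0], [0, 0, 0], [0, 0, 0], [0, 0, 0]], hand=[0, 0, 0, 0, 0, 0, 0, 0, 0, 0])

```text
time_s: 10.2
position: [0.4487, 0.1547, 0.1891]
tool_rot: [[-0.45, 0.893, 0.005], [0.893, 0.45, 0.001], [-0.002, 0.005, -1.0]]
ft_force: [0.0, -0.5, -2.5]
grip_width: 0.0211
gripper_force: 39.8
```

Gripped, with 39.8 N and about 2.5 N of added weight. Now I carry it to the mat; the foot at 0.138 m clears the pink part.

Emit:
drive_tool(offset=[[-0.93, -0.469, 0], [-0.93, -0.469, 0], [-0.93, -0.469, 0], [-0.93, -0.469, 0], [-0.93, -0.469, 0], [-0.93, -0.469, 0], [-0.93, -0.469, 0], [-0.93, -0.469, 0], [-0.93, -0.469, 0], [-0.93, -0.469, 0]], turn=[[0, 0, 0], [0, 0, 0], [0, 0, 0], [0, 0, 0], [0, 0, 0], [0, 0, 0], [0, 0, 0], [0, 0, 0], [0, 0, 0], [0, 0, 0]], hand=[0, 0, 0, 0, 0, 0, 0, 0, 0, 0])

```text
time_s: 11.45
position: [0.4471, -0.263, 0.1854]
tool_rot: [[-0.45, 0.893, -0.002], [0.893, 0.45, 0.002], [0.002, -0.001, -1.0]]
ft_force: [0.5, -0.2, -1.3]
grip_width: 0.0212
gripper_force: 39.7
```

Emit:
drive_tool(offset=[[0, 0, 0], [0, 0, 0], [0, 0, 0.5], [0, 0, 0.6], [0, 0, 0.6], [0, 0, 0.6], [0, 0, 0.5], [0, 0, 0.3], [0, 0, 0.15], [0, 0, 0]], turn=[[0, 0, 0], [0, 0, 0], [0, 0, 0], [0, 0, 0], [0, 0, 0], [0, 0, 0], [0, 0, 0], [0, 0, 0], [0, 0, 0], [0, 0, 0]], hand=[0, 0, 0, 0, 0, 0, 0, 0, 0, 0])

```text
time_s: 12.7
position: [0.448, -0.2619, 0.0568]
tool_rot: [[-0.45, 0.893, 0.0], [0.893, 0.45, -0.0], [-0.001, 0.0, -1.0]]
ft_force: [-0.4, -0.2, -1.8]
grip_width: 0.0213
gripper_force: 40.0
```

```bash
python3 - <<'E'
from h import *
s=cv2.resize(get_image("scene")[120:270,170:440],None,fx=2.9,fy=2.9,interpolation=2)
cv2.imwrite("pics/s7.png",s)
print(observe()["ft_force"])
E
```

```text
[-0.39511642  0.05040815 -1.68884211]
```

View pics/s7.png

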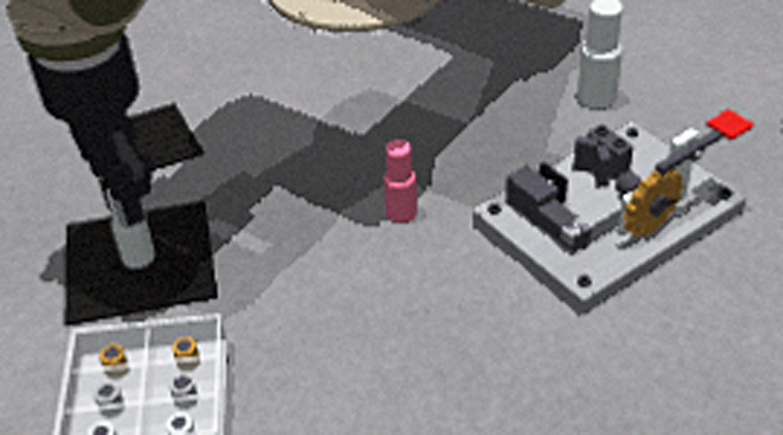

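The valve hangs upright over the middle of the large mat and the jaw is open. I lower the last 1–2 mm.

Emit:
drive_tool(offset=[[0, 0, 0.015], [0, 0, 0.015], [0, 0, 0], [0, 0, 0], [0, 0, 0], [0, 0, 0], [0, 0, 0], [0, 0, 0], [0, 0, 0], [0, 0, 0]], turn=[[0, 0, 0], [0, 0, 0], [0, 0, 0], [0, 0, 0], [0, 0, 0], [0, 0, 0], [0, 0, 0], [0, 0, 0], [0, 0, 0], [0, 0, 0]], hand=[0, 0, 0, 0, 0, 0, 0, 0, 0, 0])

```text
time_s: 14.0
position: [0.448, -0.2623, 0.0561]
tool_rot: [[-0.45, 0.893, 0.001], [0.893, 0.45, -0.001], [-0.001, 0.0, -1.0]]
ft_force: [-1.5, 1.5, 5.7]
grip_width: 0.0211
gripper_force: 40.6
```

In contact, with +5.7 N on the wrist. Now I release and retreat.

Emit:
drive_tool(offset=[[0, 0, 0], [0, 0, 0], [0, 0, 0], [0, 0, 0], [0, 0, 0], [0, 0, -0.3], [0, 0, -0.6], [0, 0, -0.9], [0, 0, -0.9], [0, 0, -0.9]], turn=[[0, 0, 0], [0, 0, 0], [0, 0, 0], [0, 0, 0], [0, 0, 0], [0, 0, 0], [0, 0, 0], [0, 0, 0], [0, 0, 0], [0, 0, 0]], hand=[0.3, 0.45, 0.6, 0.6, 0.6, 0.6, 0.6, 0.6, 0.6, 0.6])

```text
time_s: 15.25
position: [0.4476, -0.2619, 0.2014]
tool_rot: [[-0.45, 0.893, 0.001], [0.893, 0.45, -0.001], [-0.001, 0.0, -1.0]]
ft_force: [0.5, -0.5, 0.0]
grip_width: 0.0513
gripper_force: 0.0
```

Emit:
drive_tool(offset=[[0, 0, 0], [0, 0, 0], [0, 0, 0], [0, 0, 0], [0, 0, 0], [0, 0, 0], [0, 0, 0], [0, 0, 0], [0, 0, 0], [0, 0, 0]], turn=[[0, 0, 0], [0, 0, 0], [0, 0, 0], [0, 0, 0], [0, 0, 0], [0, 0, 0], [0, 0, 0], [0, 0, 0], [0, 0, 0], [0, 0, 0]], hand=[0.6, 0.6, 0.6, 0.6, 0.6, 0.6, 0.6, 0.6, 0.6, 0.6])

```text
time_s: 16.5
position: [0.4478, -0.2621, 0.1993]
tool_rot: [[-0.45, 0.893, 0.0], [0.893, 0.45, -0.0], [-0.0, 0.0, -1.0]]
ft_force: [0.1, 0.6, 0.4]
grip_width: 0.0514
gripper_force: 0.0
```

```bash
python3 - <<'E'
from h import *
im=get_image("scene")
s=cv2.resize(im[120:270,170:440],None,fx=2.9,fy=2.9,interpolation=2)
cv2.imwrite("pics/s8.png",s)
c=camera_info("scene")
for P in([.448,-.262,.005],[.448,-.262,.085]):
    p=proj(c,P);print((p-[170,120])*2.9)
# jaw top front/back edges along fixture y, in s8 pixels, for jaw travel full / one tooth short
E
```

```text
[138.25115442 255.77961667]
[118.76987221 189.57216421]
```

View pics/s8.png

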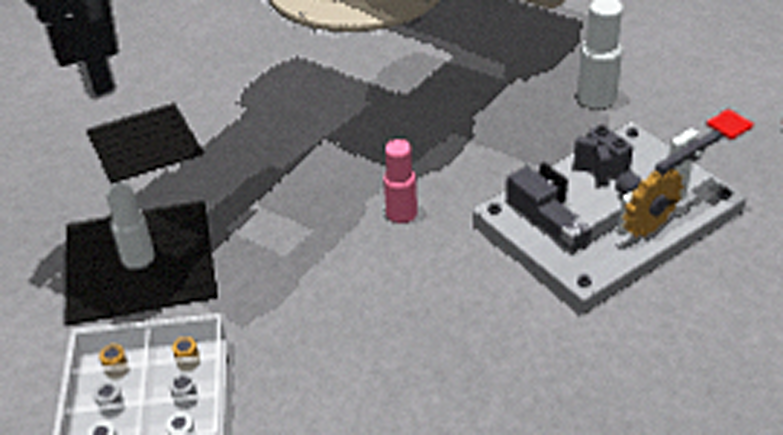

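The valve body stands upright and free on the large mat, with its top at (119,189) as predicted. The paddle is back up and the jaw is open, so I hand the job in.

```bash
python3 -c "
from rig import env
print(env.close_job())"
```

```text
the job is handed in; nothing more can be done
None
```

I handed the job in at about 16.5 s: the jaw was opened by holding the paddle down, and the valve body now stands upright and released on the largest mat; the hand-in call returned no verdict.

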